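Set the rotary table to its mark

TASK

Turn the dial of the rotary table by pushing its upright post round gently with a fingertip (either way round will do), until the index line on the dial lines up with the one long, thick line on the graduated collar around it, then take the hand away. Do not pinch or grip the post; leave the die lying in its place in the middle of the dial, and leave the jar, the slug and the brush where they are.

Things in the scene. Friction and masses are not known exactly. Their poses are not given: they have to be found in the camera images.
- foot: The rotary table on the bench: blue cast foot, 200 x 310 mm and 18 mm high, with a round blue housing above it, bolted down. Origin on the dial's turning axis, at bench height; the turning axis is vertical. The dial on it is a mid-grey metal disc of 204 mm diameter, its top face 66 mm above the bench. All round the dial, 5 mm lower (top 61 mm above the bench), lies a fixed light-grey collar of 280 mm outer diameter with black graduations.
- dial: The dial of the rotary table with its post. Origin on the turning axis at bench height, its x axis points to the index line, z up. It turns freely both ways through more than a whole turn from any start, has no spring, and stays where it is left (steady drag of about 0.3 N m, some 4 N at the post).
- index_line (a point): Outer end of the index line, at the dial's rim (102 mm from the axis, 66 mm above the bench). The index line is the only black line on the dial: radial, 50 mm long, 5 mm wide, carried down the rim; it lies straight across the axis from the post.
- target_line (a point): Inner end of the target line on the collar, where it meets the dial's rim (102 mm from the axis, 61 mm above the bench). The target line is the long, thick black line across the collar: radial, 36 mm long, 5 mm wide; the other 35 graduations, 10 degrees apart, are 9 mm long and 1.4 mm wide. The collar does not turn.
- post (a point): Upright dark steel post of four-lobed (clover) section fixed on the dial to push it by: four round lobes of 12 mm diameter, 26 mm across opposite lobes (dial_c4 and dial_c6 on the radius, dial_c5 and dial_c7 across it), 40 mm high, standing from 66 to 106 mm above the bench, its axis 78 mm from the dial's axis and exactly opposite the index line. This point is the centre of its foot.
- die: Round steel extrusion die lying loose in the middle of the dial, 80 mm diameter, 22 mm thick (66 to 88 mm above the bench), 0.85 kg, centred by three small dowels 8 mm high on a 45 mm radius. It rides round with the dial. Origin at the centre of its underside.
- paste_jar: Bystander: white jar of lapping paste with a dark screw cap, 60 mm diameter, 75 mm high, standing loose on the bench. Origin at the centre of its underside.
- slug: Bystander: dark steel slug, a short cylinder 52 mm diameter and 30 mm high, standing loose on the bench. Origin at the centre of its underside.
- brush: Bystander: brush with a wooden handle, 170 mm long and about 20 mm high, lying loose on the bench. Origin at the middle of its length, at bench height; its x axis runs from handle to bristles.
Mind the look-alikes: they are no part of the job. Of the things like the die, leave any that is green or red; of the rest the smaller one is meant.

How it is judged:
By the outcome, as a careful person would: the job done as asked, in the order asked, and still so for the second after the job is handed in, with the robot touching nothing.
It also fails if it takes over 58 s, if anything falls off the work surface, if the arm or the gripper's body presses on something with over 40 N, if the wrist force passes 120 N, or if a joint passes its speed limit or range.

ROBOT

A 7-joint arm with a two-finger parallel gripper is mounted at the origin on the work surface. World frame = base frame: x ahead of the robot, y to its left, z up, the work surface at z = 0. Lengths are in m, angles in rad, forces in N, time in s.
With the tool pointing down it reaches from about 0.425 to 0.925 m from the base axis. Payload 6.8 kg.
Tool frame: the origin (TCP) lies at the very end of the fingers, on their centre line; the grasp point (between the pads) lies 19 mm behind it (bot.grasp_offset is the distance from the TCP to the grasp point, in m); z points along the fingers, y is the direction in which the jaws open and shut (so a half turn about z gives the same grasp; the last joint's range is limited). The gripper opens to 85 mm and grips with 20 to 120 N. Pads are 22 mm wide; open, the fingers measure 114 mm over their backs; the gripper's body (76 mm by 85 mm) begins 54 mm behind the grasp point. The pads swing forward as they close: fully open they stand 13 mm farther back than shut.
Start: joints at [1.053, 0.477, 0.022, 1.555, -0.011, 1.109, -0.083], TCP at [0.269, -0.619, 0.231] pointing down, gripper open.
Joint ranges: [-2.96, 2.96], [-0.34, 2.1], [-1.41, 1.46], [0.24, 2.44], [-1.37, 4.51], [0.17, 1.92], [-2.96, 2.96]. Speed limits (rad/s): [2.39, 2.39, 3.14, 3.14, 3.14, 3.14, 3.14].

INTERFACE

Orientations are given as a unit quaternion [w, x, y, z].
In Python, from station import monitor, cams, bot, finder gives the robot as it stands.
- The arm moves only by the tool jog_arm, never from a script. Its argument "plan" is a list of rows, each an object of numbers: "x", "y", "z": the shift along the tool's x, y, z as a fraction of full scale; "wx", "wy", "wz": the turn, a rotation vector about the tool's x, y, z as a fraction of full scale. A call has 1 to 12 rows; each row is the pose to reach, as a shift and turn from the pose measured when the call began, along the tool's axes at that moment, turning the shorter way round; what a row does not reach only later rows make up. Full scale, the value 1, is 20 cm for a shift and 180 degrees for a turn. A row lasts 1/12 s, in which the tool goes at most 41.7 mm and 7.16 degrees, less where a joint would pass 70% of its speed; a pose out of reach is approached as far as the arm can. A call with a number of a shift or a turn outside -1 to 1 is refused whole. A call with a gripper value outside its range is refused whole. "hand" is the opening, from -1 (shut) to 1 (fully open), set as the call begins (left out, the last holds). The fingers move at their own pace and stop on an object; "grip_force" is the grip in N (left out, the last holds). Time passes only in rows, so rows that repeat a pose let the fingers close. It gives the time, the measured TCP pose, the force and the opening at its end, in the units of the state.
- monitor.get_obs(): the state, without advancing time (a new reading comes with each control period).
- cams.read_camera(name): name is "side" or "top" or "wrist"; returns the picture (420x560x3 uint8, red, green, blue); there is no depth.
- cams.get_calibration(name): a dict with "fx", "fy", "cx", "cy" (pixels), "extrinsics" (4x4, takes a point from world to camera coordinates). Camera axes: x right, y down, z forward; pixel columns grow to the right and rows downward; lengths in m; the calibration is good to about 2 mm. A picture is of the moment at which its call begins: read the wrist's pose just before it. get_calibration takes no time and is no camera call; for the wrist camera it gives the pose at the moment of the call.
- bot.hand_in(): hands the job in, once; it reports no verdict.
Trained networks look in the newest picture that a camera, given by its name, has taken for a name from the list of things; names that differ only in an ending like _2 or _b are one class to them, and where a whole thing is asked for, a point or a joint stands for the part that bears it (a point fixed in the world has none). Each returns a list of dicts, best first, with "confidence" (0 to 1); they miss things now and then, are a little off and sometimes report something else, mostly with a low value. They report only what shows in the picture. A call takes as long as a camera call. They do not tell look-alikes from the thing itself.
- finder.find_in(camera, target): "bbox" ([left, top, width, height] in pixels, round what is visible of it).
- finder.place_of(camera, target): "location" ([column, row] in pixels: a listed point, or the origin of a listed thing).
The state is a dict: "t": time; "q": joint angles; "joint_vel": joint speeds; "joint_torque": joint torques, N m; "eef_pos": TCP position; "tool_rot": TCP orientation; "contact_force": force on the tool from outside, world axes, zero at the start; "torque": the same for the moment, N m; "gripper_width": opening from 0.0 (shut) to 1.0 (fully open).
Only numpy, scipy, OpenCV 4.12 (cv2) and the standard library are available. Lean on these libraries where they do the work, as an engineer would, in place of code of your own. Each camera call takes 0.05 s, during which the arm holds its last target. There are 200 camera calls.

## Working session

There is one attempt and no reset: what is moved stays moved. The work goes in short steps, Python scripts to look and compute and a tool call to move; the robot and the scene stay as the last step left them, time stands still between calls to the robot, and variables do not carry over. Pictures are saved under pics/ and viewed, about 8 in all and at most 12, crops included, and the job is handed in when it is done.

Besides the shell and the picture viewer there is one more tool, called after "Emit:" by a JSON object that holds its "api" and its "payload", one argument or row to a line. jog_arm: Moves the arm, as the interface text tells. Shift numbers are shares of 20 cm and turn numbers shares of 180 degrees, none past 1 either way. Its arguments: {"type":"object","properties":{"plan":{"type":"array","items":{"type":"object","properties":{"x":{"type":"number","minimum":-1,"maximum":1},"y":{"type":"number","minimum":-1,"maximum":1},"z":{"type":"number","minimum":-1,"maximum":1},"wx":{"type":"number","minimum":-1,"maximum":1},"wy":{"type":"number","minimum":-1,"maximum":1},"wz":{"type":"number","minimum":-1,"maximum":1}}}},"hand":{"type":"number"},"grip_force":{"type":"number"}},"required":["plan"]}

```bash
mkdir -p pics
cat > h.py <<'E'
from station import monitor, cams, bot, finder
import numpy as np, cv2
def snap(c,f,crop=None,s=1):
    im=cams.read_camera(c)[:,:,::-1].copy()
    if crop: l,t,w,h=crop; im=im[t:t+h,l:l+w]
    if s!=1: im=cv2.resize(im,None,fx=s,fy=s,interpolation=cv2.INTER_CUBIC)
    cv2.imwrite('pics/'+f,im)
def toworld(c,px,z):
    k=cams.get_calibration(c); E=np.array(k['extrinsics']); R,t=E[:3,:3],E[:3,3]
    d=R.T@np.array([(px[0]-k['cx'])/k['fx'],(px[1]-k['cy'])/k['fy'],1]); o=-R.T@t
    return o+d*(z-o[2])/d[2]
def topx(c,p):
    k=cams.get_calibration(c); E=np.array(k['extrinsics']); q=E[:3,:3]@np.array(p)+E[:3,3]
    return np.array([k['fx']*q[0]/q[2]+k['cx'],k['fy']*q[1]/q[2]+k['cy']])
E
python3 - <<'E'
from h import *
a=[]
for c in('top','side'):
    im=cams.read_camera(c)[:,:,::-1]; cv2.imwrite(f'pics/{c}0.png',im)
    for n,z in(('dial',.066),('index_line',.066),('target_line',.061),('post',.066),('die',.066)):
        for r in finder.place_of(c,n)[:2]: print(c,n,np.round(r['location'],1),round(r['confidence'],2),toworld(c,r['location'],z).round(4))
o=monitor.get_obs();print({k:np.round(v,3) for k,v in o.items()})
E
```

```text
top dial [354.9 186.6] 0.62 [ 0.5761 -0.1439  0.066 ]
top index_line [388.1 215.8] 0.77 [ 0.5003 -0.2265  0.066 ]
top target_line [328.8 163.4] 0.64 [ 0.6379 -0.0789  0.061 ]
top post [339.2 158. ] 0.96 [ 0.6509 -0.1055  0.066 ]
top die [245.6 137.9] 0.85 [0.7058 0.136  0.066 ]
top die [360.1 186.9] 0.69 [ 0.5752 -0.1573  0.066 ]
side dial [292.9 180. ] 0.64 [ 0.5587 -0.0875  0.066 ]
side index_line [323.5 153.9] 0.62 [ 0.4993 -0.2203  0.066 ]
side target_line [260.1 176.6] 0.78 [ 0.6582 -0.0782  0.061 ]
side target_line [230.2 187. ] 0.71 [ 0.7287 -0.0138  0.061 ]
side post [266.  167.6] 0.66 [ 0.6514 -0.1143  0.066 ]
side die [294.2 162.8] 0.76 [ 0.5754 -0.1577  0.066 ]
side die [358.7 206.7] 0.73 [ 0.3524 -0.0399  0.066 ]
{'t': np.float64(0.6), 'q': array([ 1.053,  0.477,  0.022,  1.555, -0.012,  1.109, -0.083]), 'joint_vel': array([-0.   ,  0.   , -0.001, -0.001, -0.   ,  0.001,  0.   ]), 'joint_torque': array([-1.0000e-03, -5.9601e+01,  1.6050e+00, -2.8142e+01,  1.2000e-02,
        2.0000e-03,  0.0000e+00]), 'eef_pos': array([ 0.269, -0.619,  0.231]), 'tool_rot': array([0.   , 0.979, 0.203, 0.   ]), 'contact_force': array([-0.502, -0.18 ,  0.244]), 'torque': array([ 0.006, -0.018,  0.032]), 'gripper_width': np.float64(0.999)}
```

View pics/top0.png

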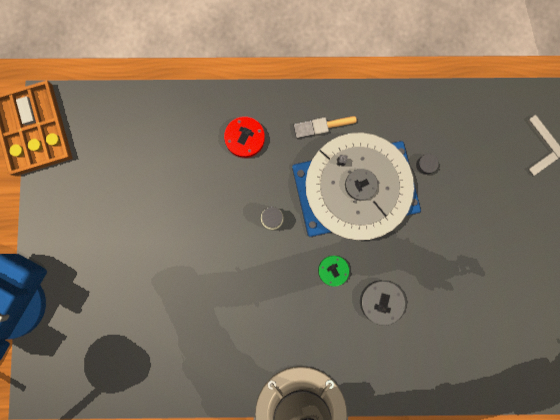

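View pics/side0.png

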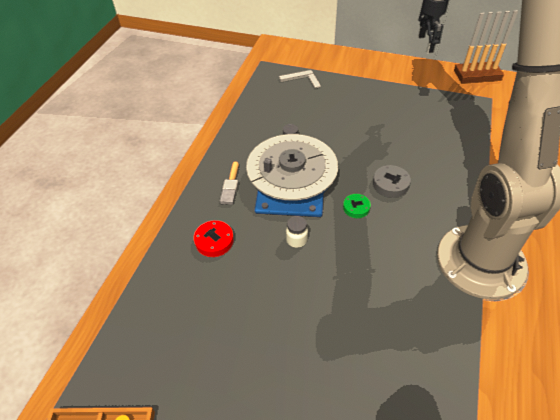

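Top view: the dial is at about (360,186), the index line at about (380,208), the post at (342,160), and a thick line on the collar at about (324,155). The die candidates are red (245,137), green (334,270), large grey (383,302) and the small grey one on the dial (362,184), which is the one meant. I'll rectify the collar plane from above and measure there.

```bash
cat >> h.py <<'E'
def rectify(c,im,ctr,z,half=.15,n=600):
    P=[[ctr[0]+a*half,ctr[1]+b*half,z] for a,b in((1,1),(1,-1),(-1,-1),(-1,1))]
    src=np.float32([topx(c,p) for p in P]); dst=np.float32([[0,0],[n,0],[n,n],[0,n]])
    return cv2.warpPerspective(im,cv2.getPerspectiveTransform(src,dst),(n,n),flags=cv2.INTER_CUBIC)
E
python3 - <<'E'
from h import *
im=cv2.imread('pics/top0.png')
hsv=cv2.cvtColor(im,cv2.COLOR_BGR2HSV)
# collar light grey: bright, low sat
m=((hsv[:,:,2]>150)&(hsv[:,:,1]<60)).astype(np.uint8); m[:,:300]=0;m[:,420:]=0;m[:125]=0;m[245:]=0
m=cv2.morphologyEx(m,cv2.MORPH_OPEN,np.ones((3,3)))
cs,_=cv2.findContours(m,cv2.RETR_EXTERNAL,cv2.CHAIN_APPROX_NONE); c=max(cs,key=cv2.contourArea)
W=np.array([toworld('top',p[0],.061)[:2] for p in cv2.convexHull(c)])
(x,y),r=cv2.minEnclosingCircle(np.float32(W)); e=cv2.fitEllipse(np.float32(W*1000)); print(x,y,r,e)
C=(e[0][0]/1e3,e[0][1]/1e3)
a=rectify('top',im,C,.061,.15,400); s=cv2.imread('pics/side0.png'); b=rectify('side',s,C,.061,.15,400)
cv2.imwrite('pics/rect0.png',np.hstack([a,b]))
E
```

```text
0.580501914024353 -0.15641376376152039 0.14033018052577972 ((580.3038940429688, -156.2317352294922), (278.5162658691406, 279.7265625), 77.85269165039062)
```

View pics/rect0.png

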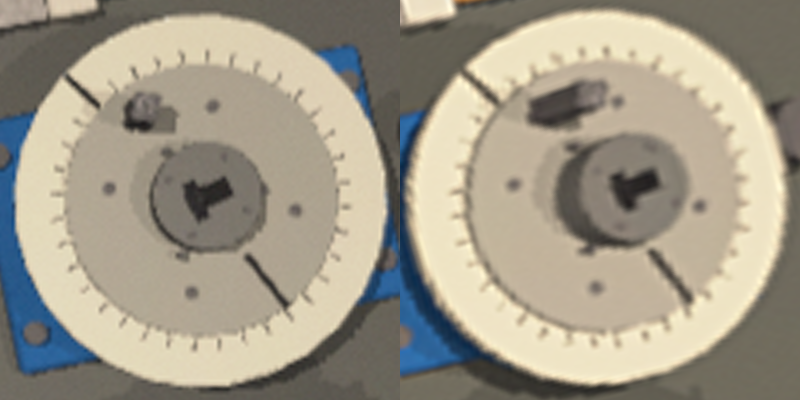

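Target collar angle is about 46.7° and the index about 219.8°, so the post is at about 39.8°. The shorter way is roughly 173° clockwise. The plan is to shut the fingers, come down on the counter-clockwise side of the post, and push it round while turning the tool with it.

```bash
cat >> h.py <<'E'
from scipy.spatial.transform import Rotation as Ro
C=np.array([.580,-.156])
def pose(th,d,r=.078):   # tool pose (x,y,yaw deg) for post angle th (deg), d m behind the post on its ccw side
    a=np.radians(th); u=np.array([np.cos(a),np.sin(a)]); t=np.array([-u[1],u[0]])
    return [*(C+r*u+d*t), th+90]
def row(x,y,yaw,z):
    o=monitor.get_obs(); w,*v=o['tool_rot']; R=Ro.from_quat([*v,w])
    G=Ro.from_euler('z',yaw,degrees=True)*Ro.from_quat([1,0,0,0])
    s=R.inv().apply(np.array([x,y,z])-o['eef_pos'])/.2; t=(R.inv()*G).as_rotvec()/np.pi
    print('x %.3f y %.3f z %.3f wx %.3f wy %.3f wz %.3f'%(*s,*t))
E
python3 - <<'E'
from h import *
p=pose(39.8,.040); print(p)
row(*p,.231); row(.41,-.37,80,.231)
E
```

```text
[np.float64(0.6143217268608966), np.float64(-0.07534010249643253), 129.8]
x 2.667 y -1.806 z 0.002 wx 0.000 wy -0.000 wz -0.591
x 1.143 y -0.861 z 0.002 wx 0.000 wy -0.000 wz -0.314
```

Emit:
{"api": "jog_arm", "payload": {
  "plan": [
    {"x": 0.2, "y": -0.14, "wz": -0.03},
    {"x": 0.4, "y": -0.27, "wz": -0.06},
    {"x": 0.6, "y": -0.41, "wz": -0.09},
    {"x": 0.8, "y": -0.54, "wz": -0.12},
    {"x": 1.0, "y": -0.68, "wz": -0.15},
    {"x": 1.0, "y": -0.68, "wz": -0.17},
    {"x": 1.0, "y": -0.68, "wz": -0.2}
  ],
  "hand": -1
}}

```text
invalid input at $.plan[0]: expected keys x, y, z, wx, wy, wz
```

Run:
```python
from h import *
row(*pose(39.8,.040),.231)
```

```text
x 2.667 y -1.806 z 0.002 wx 0.000 wy -0.000 wz -0.591
```

Emit:
{"api": "jog_arm", "payload": {
  "plan": [
    {"x": 0.2, "y": -0.14, "z": 0, "wx": 0, "wy": 0, "wz": -0.03},
    {"x": 0.4, "y": -0.27, "z": 0, "wx": 0, "wy": 0, "wz": -0.06},
    {"x": 0.6, "y": -0.41, "z": 0, "wx": 0, "wy": 0, "wz": -0.09},
    {"x": 0.8, "y": -0.54, "z": 0, "wx": 0, "wy": 0, "wz": -0.12},
    {"x": 1.0, "y": -0.68, "z": 0, "wx": 0, "wy": 0, "wz": -0.15},
    {"x": 1.0, "y": -0.68, "z": 0, "wx": 0, "wy": 0, "wz": -0.17},
    {"x": 1.0, "y": -0.68, "z": 0, "wx": 0, "wy": 0, "wz": -0.2}
  ],
  "hand": -1
}}

```text
t: 1.18
eef_pos: [0.4039, -0.4069, 0.2318]
tool_rot: [-0.001, 0.865, 0.502, 0.002]
contact_force: [0.6, 0.1, -0.5]
gripper_width: 0.007
```

Run:
```python
from h import *
row(*pose(39.8,.040),.231)
```

```text
x 1.961 y 0.093 z 0.012 wx 0.001 wy -0.001 wz -0.386
```

Emit:
{"api": "jog_arm", "payload": {
  "plan": [
    {"x": 0.2, "y": 0.01, "z": 0, "wx": 0, "wy": 0, "wz": -0.03},
    {"x": 0.4, "y": 0.02, "z": 0, "wx": 0, "wy": 0, "wz": -0.06},
    {"x": 0.6, "y": 0.03, "z": 0, "wx": 0, "wy": 0, "wz": -0.09},
    {"x": 0.8, "y": 0.04, "z": 0, "wx": 0, "wy": 0, "wz": -0.12},
    {"x": 1.0, "y": 0.05, "z": 0, "wx": 0, "wy": 0, "wz": -0.15},
    {"x": 1.0, "y": 0.05, "z": 0, "wx": 0, "wy": 0, "wz": -0.18},
    {"x": 1.0, "y": 0.05, "z": 0, "wx": 0, "wy": 0, "wz": -0.2}
  ]
}}

```text
t: 1.77
eef_pos: [0.5137, -0.2343, 0.2331]
tool_rot: [0.0, 0.663, 0.749, 0.003]
contact_force: [-0.8, -0.4, 0.5]
gripper_width: 0.002
```

Run:
```python
from h import *
row(*pose(39.8,.040),.231)
```

```text
x 0.728 y 0.595 z 0.016 wx 0.002 wy -0.001 wz -0.182
```

Emit:
{"api": "jog_arm", "payload": {
  "plan": [
    {"x": 0.15, "y": 0.12, "z": 0, "wx": 0, "wy": 0, "wz": -0.03},
    {"x": 0.3, "y": 0.24, "z": 0, "wx": 0, "wy": 0, "wz": -0.06},
    {"x": 0.45, "y": 0.36, "z": 0, "wx": 0, "wy": 0, "wz": -0.09},
    {"x": 0.6, "y": 0.48, "z": 0, "wx": 0, "wy": 0, "wz": -0.12},
    {"x": 0.73, "y": 0.6, "z": 0.01, "wx": 0, "wy": 0, "wz": -0.15},
    {"x": 0.73, "y": 0.6, "z": 0.02, "wx": 0.002, "wy": 0, "wz": -0.18},
    {"x": 0.73, "y": 0.6, "z": 0.02, "wx": 0.002, "wy": 0, "wz": -0.182},
    {"x": 0.73, "y": 0.6, "z": 0.02, "wx": 0.002, "wy": 0, "wz": -0.182}
  ]
}}

```text
t: 2.43
eef_pos: [0.615, -0.0752, 0.2298]
tool_rot: [-0.001, 0.426, 0.905, 0.0]
contact_force: [0.0, -1.2, 0.7]
gripper_width: -0.0
```

Run:
```python
from h import *
p=pose(39.8,.040);row(*p,.231); row(*p,.085)
print(monitor.get_obs()['eef_pos'],[topx('wrist',q).round() for q in ([*C,.066],[*C+.078*np.array([.768,.640]),.106])])
snap('wrist','w1.png')
for n,z in(('post',.066),('index_line',.066),('target_line',.061),('die',.066)):
    for r in finder.place_of('wrist',n)[:2]: print(n,np.round(r['location'],1),round(r['confidence'],2),toworld('wrist',r['location'],z).round(4))
```

```text
x 0.002 y -0.003 z -0.006 wx -0.000 wy -0.001 wz -0.001
x -0.000 y -0.002 z 0.724 wx -0.000 wy -0.001 wz -0.001
[ 0.6149885  -0.07518599  0.22978555] [array([205., 229.]), array([278., 243.])]
post [276.2 229.3] 0.75 [ 0.6384 -0.1101  0.066 ]
post [106.5 231.4] 0.38 [ 0.5    -0.2275  0.066 ]
index_line [107.4 230.4] 0.59 [ 0.5002 -0.226   0.066 ]
index_line [206.4 226.1] 0.39 [ 0.579  -0.1547  0.066 ]
target_line [301.2 215.6] 0.94 [ 0.6505 -0.0824  0.061 ]
die [93.9 46.9] 0.88 [ 0.3998 -0.0794  0.066 ]
die [473.3  93.8] 0.82 [0.6956 0.1133 0.066 ]
```

View pics/w1.png

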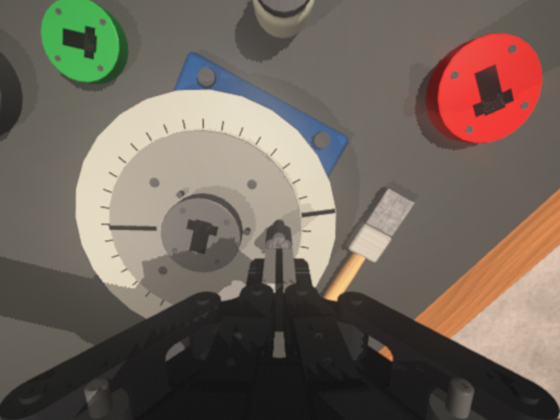

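The wrist view shows the index line at (110–155,228), the target line at (302–335,213), the post at (278,235), and the shut fingertip beside the post on its counter-clockwise side at about (280,262). Going down there is clear.

Emit:
{"api": "jog_arm", "payload": {
  "plan": [
    {"x": 0, "y": 0, "z": 0.12, "wx": 0, "wy": 0, "wz": 0},
    {"x": 0, "y": 0, "z": 0.24, "wx": 0, "wy": 0, "wz": 0},
    {"x": 0, "y": 0, "z": 0.36, "wx": 0, "wy": 0, "wz": 0},
    {"x": 0, "y": 0, "z": 0.48, "wx": 0, "wy": 0, "wz": 0},
    {"x": 0, "y": 0, "z": 0.56, "wx": 0, "wy": 0, "wz": 0},
    {"x": 0, "y": 0, "z": 0.64, "wx": 0, "wy": 0, "wz": 0},
    {"x": 0, "y": 0, "z": 0.7, "wx": 0, "wy": 0, "wz": 0},
    {"x": 0, "y": 0, "z": 0.72, "wx": 0, "wy": 0, "wz": 0},
    {"x": 0, "y": 0, "z": 0.72, "wx": 0, "wy": 0, "wz": 0}
  ]
}}

```text
t: 3.43
eef_pos: [0.614, -0.0765, 0.0856]
tool_rot: [-0.001, 0.427, 0.904, -0.0]
contact_force: [-0.5, -0.6, -0.2]
gripper_width: -0.0
```

Run:
```python
from h import *
for d in (.032,.025): row(*pose(39.8,d),.085)
print()
for th in range(36,0,-4): row(*pose(th,.024),.085)
```

```text
x -0.036 y 0.005 z 0.003 wx -0.001 wy -0.001 wz -0.002
x -0.071 y 0.005 z 0.003 wx -0.001 wy -0.001 wz -0.002

x -0.102 y 0.013 z 0.003 wx -0.001 wy -0.001 wz 0.019
x -0.130 y 0.018 z 0.003 wx -0.001 wy -0.001 wz 0.042
x -0.159 y 0.022 z 0.003 wx -0.001 wy -0.001 wz 0.064
x -0.187 y 0.024 z 0.003 wx -0.001 wy -0.001 wz 0.086
x -0.215 y 0.024 z 0.002 wx -0.001 wy -0.001 wz 0.108
x -0.244 y 0.022 z 0.002 wx -0.001 wy -0.001 wz 0.130
x -0.272 y 0.017 z 0.002 wx -0.001 wy -0.001 wz 0.153
x -0.300 y 0.011 z 0.002 wx -0.001 wy -0.001 wz 0.175
x -0.327 y 0.003 z 0.002 wx -0.001 wy -0.001 wz 0.197
```

Emit:
{"api": "jog_arm", "payload": {
  "plan": [
    {"x": -0.036, "y": 0.005, "z": 0, "wx": 0, "wy": 0, "wz": 0},
    {"x": -0.06, "y": 0.005, "z": 0, "wx": 0, "wy": 0, "wz": 0},
    {"x": -0.08, "y": 0.008, "z": 0, "wx": 0, "wy": 0, "wz": 0.005},
    {"x": -0.102, "y": 0.013, "z": 0, "wx": 0, "wy": 0, "wz": 0.019},
    {"x": -0.13, "y": 0.018, "z": 0, "wx": 0, "wy": 0, "wz": 0.042},
    {"x": -0.159, "y": 0.022, "z": 0, "wx": 0, "wy": 0, "wz": 0.064},
    {"x": -0.187, "y": 0.024, "z": 0, "wx": 0, "wy": 0, "wz": 0.086},
    {"x": -0.215, "y": 0.024, "z": 0, "wx": 0, "wy": 0, "wz": 0.108},
    {"x": -0.244, "y": 0.022, "z": 0, "wx": 0, "wy": 0, "wz": 0.13},
    {"x": -0.272, "y": 0.017, "z": 0, "wx": 0, "wy": 0, "wz": 0.153},
    {"x": -0.3, "y": 0.011, "z": 0, "wx": 0, "wy": 0, "wz": 0.175},
    {"x": -0.327, "y": 0.003, "z": 0, "wx": 0, "wy": 0, "wz": 0.197}
  ]
}}

```text
t: 4.43
eef_pos: [0.6564, -0.1251, 0.0862]
tool_rot: [-0.002, 0.683, 0.73, 0.0]
contact_force: [-2.4, 5.0, 1.3]
gripper_width: -0.001
```

Run:
```python
from h import *
im=cams.read_camera('wrist')[:,:,::-1]; top=cams.read_camera('top')[:,:,::-1]
cv2.imwrite('pics/c2.png',np.hstack([rectify('wrist',im,C,.064,.15,400),rectify('top',top,C,.064,.15,400)]))
for th in range(2,-46,-4): row(*pose(th,.024),.085)
```

```text
x -0.013 y 0.000 z 0.006 wx -0.000 wy -0.000 wz 0.011
x -0.041 y 0.007 z 0.006 wx -0.000 wy -0.000 wz 0.033
x -0.069 y 0.011 z 0.006 wx -0.000 wy -0.000 wz 0.055
x -0.097 y 0.014 z 0.006 wx -0.000 wy -0.000 wz 0.077
x -0.126 y 0.014 z 0.006 wx -0.001 wy -0.000 wz 0.100
x -0.154 y 0.013 z 0.006 wx -0.001 wy -0.000 wz 0.122
x -0.182 y 0.010 z 0.006 wx -0.001 wy -0.000 wz 0.144
x -0.210 y 0.004 z 0.006 wx -0.001 wy -0.000 wz 0.166
x -0.238 y -0.003 z 0.006 wx -0.001 wy -0.000 wz 0.188
x -0.265 y -0.012 z 0.006 wx -0.001 wy -0.000 wz 0.211
x -0.291 y -0.023 z 0.006 wx -0.001 wy -0.000 wz 0.233
x -0.316 y -0.036 z 0.006 wx -0.001 wy -0.000 wz 0.255
```

View pics/c2.png

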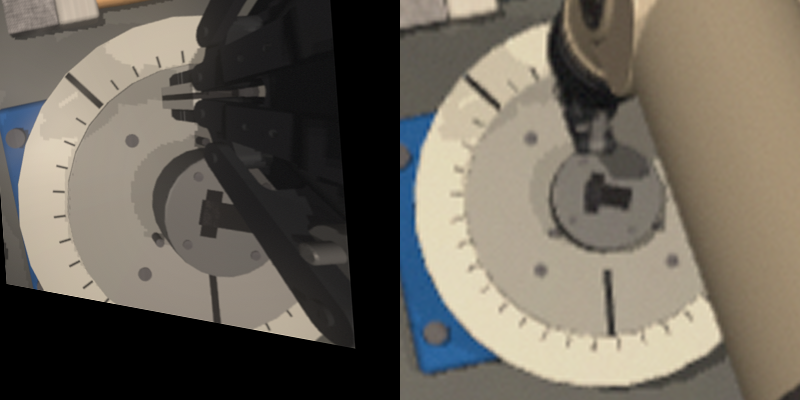

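The dial follows: the index is now at about 185° and the post at about 5°, with 5 N of contact. Carrying on.

Emit:
{"api": "jog_arm", "payload": {
  "plan": [
    {"x": -0.013, "y": 0, "z": 0.004, "wx": 0, "wy": 0, "wz": 0.011},
    {"x": -0.041, "y": 0.007, "z": 0.004, "wx": 0, "wy": 0, "wz": 0.033},
    {"x": -0.069, "y": 0.011, "z": 0.004, "wx": 0, "wy": 0, "wz": 0.055},
    {"x": -0.097, "y": 0.014, "z": 0.004, "wx": 0, "wy": 0, "wz": 0.077},
    {"x": -0.126, "y": 0.014, "z": 0.004, "wx": 0, "wy": 0, "wz": 0.1},
    {"x": -0.154, "y": 0.013, "z": 0.004, "wx": 0, "wy": 0, "wz": 0.122},
    {"x": -0.182, "y": 0.01, "z": 0.004, "wx": 0, "wy": 0, "wz": 0.144},
    {"x": -0.21, "y": 0.004, "z": 0.004, "wx": 0, "wy": 0, "wz": 0.166},
    {"x": -0.238, "y": -0.003, "z": 0.004, "wx": 0, "wy": 0, "wz": 0.188},
    {"x": -0.265, "y": -0.012, "z": 0.004, "wx": 0, "wy": 0, "wz": 0.211},
    {"x": -0.291, "y": -0.023, "z": 0.004, "wx": 0, "wy": 0, "wz": 0.233},
    {"x": -0.316, "y": -0.036, "z": 0.004, "wx": 0, "wy": 0, "wz": 0.255}
  ]
}}

```text
t: 5.53
eef_pos: [0.656, -0.1888, 0.0862]
tool_rot: [-0.001, 0.913, 0.407, 0.002]
contact_force: [3.2, 3.4, -1.4]
gripper_width: 0.0
```

Run:
```python
from h import *
for th in range(-44,-90,-4): row(*pose(th,.024),.085)
```

```text
x -0.026 y 0.002 z 0.006 wx 0.000 wy -0.001 wz 0.011
x -0.054 y 0.008 z 0.006 wx -0.000 wy -0.001 wz 0.033
x -0.082 y 0.013 z 0.006 wx -0.000 wy -0.001 wz 0.056
x -0.110 y 0.015 z 0.006 wx -0.000 wy -0.001 wz 0.078
x -0.139 y 0.016 z 0.006 wx -0.000 wy -0.001 wz 0.100
x -0.167 y 0.014 z 0.006 wx -0.000 wy -0.001 wz 0.122
x -0.196 y 0.011 z 0.005 wx -0.000 wy -0.001 wz 0.145
x -0.224 y 0.006 z 0.005 wx -0.000 wy -0.001 wz 0.167
x -0.251 y -0.002 z 0.005 wx -0.000 wy -0.001 wz 0.189
x -0.278 y -0.011 z 0.005 wx -0.000 wy -0.001 wz 0.211
x -0.304 y -0.022 z 0.005 wx -0.000 wy -0.001 wz 0.233
x -0.330 y -0.035 z 0.005 wx -0.000 wy -0.001 wz 0.256
```

Emit:
{"api": "jog_arm", "payload": {
  "plan": [
    {"x": -0.026, "y": 0.002, "z": 0.004, "wx": 0, "wy": 0, "wz": 0.011},
    {"x": -0.054, "y": 0.008, "z": 0.004, "wx": 0, "wy": 0, "wz": 0.033},
    {"x": -0.082, "y": 0.013, "z": 0.004, "wx": 0, "wy": 0, "wz": 0.056},
    {"x": -0.11, "y": 0.015, "z": 0.004, "wx": 0, "wy": 0, "wz": 0.078},
    {"x": -0.139, "y": 0.016, "z": 0.004, "wx": 0, "wy": 0, "wz": 0.1},
    {"x": -0.167, "y": 0.014, "z": 0.004, "wx": 0, "wy": 0, "wz": 0.122},
    {"x": -0.196, "y": 0.011, "z": 0.004, "wx": 0, "wy": 0, "wz": 0.145},
    {"x": -0.224, "y": 0.006, "z": 0.004, "wx": 0, "wy": 0, "wz": 0.167},
    {"x": -0.251, "y": -0.002, "z": 0.004, "wx": 0, "wy": 0, "wz": 0.189},
    {"x": -0.278, "y": -0.011, "z": 0.004, "wx": 0, "wy": 0, "wz": 0.211},
    {"x": -0.304, "y": -0.022, "z": 0.004, "wx": 0, "wy": 0, "wz": 0.233},
    {"x": -0.33, "y": -0.035, "z": 0.004, "wx": 0, "wy": 0, "wz": 0.256}
  ]
}}

```text
t: 6.53
eef_pos: [0.6086, -0.2336, 0.0862]
tool_rot: [-0.001, 1.0, 0.016, 0.003]
contact_force: [4.5, 0.9, -0.8]
gripper_width: 0.002
```

Run:
```python
from h import *
for th in [*range(-88,-124,-4),-122,-123,-123]: row(*pose(th,.024),.085)
print(monitor.get_obs()['q'].round(2))
```

```text
x -0.009 y -0.002 z 0.006 wx -0.000 wy -0.002 wz -0.001
x -0.037 y 0.005 z 0.006 wx -0.000 wy -0.002 wz 0.022
x -0.065 y 0.011 z 0.006 wx -0.001 wy -0.002 wz 0.044
x -0.093 y 0.014 z 0.005 wx -0.001 wy -0.002 wz 0.066
x -0.122 y 0.016 z 0.005 wx -0.001 wy -0.002 wz 0.088
x -0.150 y 0.015 z 0.005 wx -0.001 wy -0.002 wz 0.110
x -0.178 y 0.013 z 0.005 wx -0.001 wy -0.002 wz 0.133
x -0.207 y 0.009 z 0.005 wx -0.001 wy -0.002 wz 0.155
x -0.234 y 0.002 z 0.004 wx -0.001 wy -0.002 wz 0.177
x -0.248 y -0.002 z 0.004 wx -0.001 wy -0.002 wz 0.188
x -0.255 y -0.004 z 0.004 wx -0.001 wy -0.002 wz 0.194
x -0.255 y -0.004 z 0.004 wx -0.001 wy -0.002 wz 0.194
[ 0.22  0.59  0.07  1.74 -0.06  0.81 -1.22]
```

Emit:
{"api": "jog_arm", "payload": {
  "plan": [
    {"x": -0.009, "y": 0, "z": 0.004, "wx": 0, "wy": 0, "wz": 0},
    {"x": -0.037, "y": 0.005, "z": 0.004, "wx": 0, "wy": 0, "wz": 0.022},
    {"x": -0.065, "y": 0.011, "z": 0.004, "wx": 0, "wy": 0, "wz": 0.044},
    {"x": -0.093, "y": 0.014, "z": 0.004, "wx": 0, "wy": 0, "wz": 0.066},
    {"x": -0.122, "y": 0.016, "z": 0.004, "wx": 0, "wy": 0, "wz": 0.088},
    {"x": -0.15, "y": 0.015, "z": 0.004, "wx": 0, "wy": 0, "wz": 0.11},
    {"x": -0.178, "y": 0.013, "z": 0.004, "wx": 0, "wy": 0, "wz": 0.133},
    {"x": -0.207, "y": 0.009, "z": 0.004, "wx": 0, "wy": 0, "wz": 0.155},
    {"x": -0.234, "y": 0.002, "z": 0.004, "wx": 0, "wy": 0, "wz": 0.177},
    {"x": -0.248, "y": -0.002, "z": 0.004, "wx": 0, "wy": 0, "wz": 0.188},
    {"x": -0.255, "y": -0.004, "z": 0.004, "wx": 0, "wy": 0, "wz": 0.194},
    {"x": -0.255, "y": -0.004, "z": 0.004, "wx": 0, "wy": 0, "wz": 0.194}
  ]
}}

```text
t: 7.53
eef_pos: [0.5584, -0.2356, 0.0859]
tool_rot: [-0.001, 0.959, -0.284, 0.004]
contact_force: [3.5, -3.2, 2.4]
gripper_width: 0.002
```

Run:
```python
from h import *
im=cams.read_camera('wrist')[:,:,::-1]; top=cams.read_camera('side')[:,:,::-1]
cv2.imwrite('pics/c3.png',np.hstack([rectify('wrist',im,C,.064,.15,400),rectify('side',top,C,.064,.15,400)]))
for th in np.arange(-123,-136,-1.): print(th,end=' ');row(*pose(th,.024),.085)
```

```text
-123.0 x -0.006 y -0.002 z 0.004 wx -0.002 wy -0.002 wz 0.000
-124.0 x -0.013 y 0.000 z 0.004 wx -0.002 wy -0.002 wz 0.006
-125.0 x -0.020 y 0.002 z 0.004 wx -0.002 wy -0.002 wz 0.012
-126.0 x -0.027 y 0.004 z 0.004 wx -0.002 wy -0.002 wz 0.017
-127.0 x -0.034 y 0.006 z 0.004 wx -0.002 wy -0.002 wz 0.023
-128.0 x -0.040 y 0.007 z 0.003 wx -0.002 wy -0.002 wz 0.028
-129.0 x -0.047 y 0.009 z 0.003 wx -0.002 wy -0.002 wz 0.034
-130.0 x -0.054 y 0.010 z 0.003 wx -0.002 wy -0.002 wz 0.039
-131.0 x -0.061 y 0.011 z 0.003 wx -0.002 wy -0.002 wz 0.045
-132.0 x -0.069 y 0.012 z 0.003 wx -0.002 wy -0.002 wz 0.050
-133.0 x -0.076 y 0.013 z 0.003 wx -0.002 wy -0.002 wz 0.056
-134.0 x -0.083 y 0.014 z 0.003 wx -0.002 wy -0.002 wz 0.062
-135.0 x -0.090 y 0.014 z 0.003 wx -0.002 wy -0.002 wz 0.067
```

View pics/c3.png

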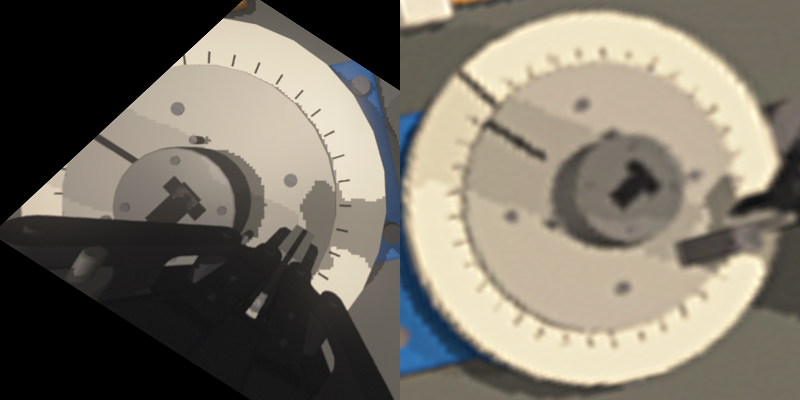

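In the side view the index is at (490–545,122–158) and the target line at (460–497,75–105), so a few degrees remain. I'll measure them numerically in the side view, with the collar centre refitted there.

```bash
cat >> h.py <<'E'
def centre(c,im):
    R=rectify(c,im,C,.061,.17,680); hsv=cv2.cvtColor(R,cv2.COLOR_BGR2HSV)
    m=((hsv[:,:,2]>110)&(hsv[:,:,1]<75)).astype(np.uint8); yy,xx=np.mgrid[:680,:680]
    m[np.hypot(xx-340,yy-340)>296]=0
    m=cv2.morphologyEx(m,cv2.MORPH_OPEN,np.ones((9,9)))
    cs,_=cv2.findContours(m,cv2.RETR_EXTERNAL,cv2.CHAIN_APPROX_NONE); k=cv2.convexHull(max(cs,key=cv2.contourArea))[:,0].astype(float)
    from scipy.optimize import least_squares
    s=least_squares(lambda p:np.hypot(k[:,0]-p[0],k[:,1]-p[1])-p[2],[340,340,280],loss='soft_l1').x
    return C+np.array([340-s[1],340-s[0]])*.0005, s[2]*.0005
def line(c,im,ctr,z,r0,r1,a0,a1):
    g=cv2.cvtColor(im,cv2.COLOR_BGR2GRAY).astype(np.float32)
    A=np.radians(np.arange(a0,a1,.1)); r=np.arange(r0,r1,.001); pts=[]
    for q in r:
        P=np.array([topx(c,[ctr[0]+q*np.cos(a),ctr[1]+q*np.sin(a),z]) for a in A],np.float32)
        v=cv2.remap(g,P[:,0].reshape(1,-1),P[:,1].reshape(1,-1),cv2.INTER_LINEAR)[0]
        w=np.clip(np.median(v)*.8-v,0,None); i=np.argmax(w)
        w[abs(A-A[i])*q>.006]=0
        if w.sum()>20: a=(w*A).sum()/w.sum(); pts.append([q*np.cos(a),q*np.sin(a)])
    pts=np.array(pts); l=cv2.fitLine(pts.astype(np.float32),cv2.DIST_HUBER,0,.001,.001).ravel()
    m=np.degrees(np.arctan2(*pts.mean(0)[::-1])); d=np.degrees(np.arctan2(l[1],l[0]))
    return m,(d-m+90)%180-90+m,len(pts)   # angle of mean point, direction of line
E
python3 - <<'E'
from h import *
for c in('side','top','wrist'):
    im=cv2.cvtColor(cams.read_camera(c),cv2.COLOR_RGB2BGR)
    try:
        k=centre(c,im); print(c,k)
        print(' target',line(c,im,k[0],.061,.108,.134,40,53.5),'index',line(c,im,k[0],.066,.062,.098,51,68))
    except Exception as e: print(c,e)
E
```

```text
side (array([ 0.58313255, -0.15576246]), np.float64(0.14390320506519094))
side time passes only in moves, steps and waits
top (array([ 0.58054435, -0.15669676]), np.float64(0.14116905971647423))
top time passes only in moves, steps and waits
wrist (array([ 0.58109992, -0.15922556]), np.float64(0.13752911639100254))
wrist time passes only in moves, steps and waits
```

```bash
python3 - <<'E'
s=open('h.py').read()
s=s.replace("P=np.array([topx(c,[ctr[0]+q*np.cos(a),ctr[1]+q*np.sin(a),z]) for a in A],np.float32)",
"P=np.c_[ctr[0]+q*np.cos(A),ctr[1]+q*np.sin(A),0*A+z]@E[:3,:3].T+E[:3,3]; P=np.float32(np.c_[k['fx']*P[:,0]/P[:,2]+k['cx'],k['fy']*P[:,1]/P[:,2]+k['cy']])")
s=s.replace("def line(c,im,ctr,z,r0,r1,a0,a1):\n","def line(c,im,ctr,z,r0,r1,a0,a1):\n    k=cams.get_calibration(c); E=np.array(k['extrinsics'])\n")
open('h.py','w').write(s)
E
cat > meas.py <<'E'
from h import *
import sys
a0,a1=map(float,sys.argv[1:3])
for c in('side','top'):
    im=cv2.cvtColor(cams.read_camera(c),cv2.COLOR_RGB2BGR); cv2.imwrite(f'pics/last_{c}.png',im)
    k=centre(c,im); print(c,k[0].round(4),k[1].round(4))
    for n,C2 in (('fit',k[0]),('C',C)):
        print(' ',n,' target',np.round(line(c,im,C2,.061,.108,.134,40,53.5),2),'index',np.round(line(c,im,C2,.066,.062,.098,a0,a1),2))
print(monitor.get_obs()['t'])
E
python3 meas.py 50 66
```

```text
side [ 0.5832 -0.1557] 0.1439
  fit  target [47.6  46.54 27.  ] index [57.23 56.99 36.  ]
  C  target [46.57 47.45 27.  ] index [55.4  57.18 36.  ]
top [ 0.5805 -0.1567] 0.1412
  fit  target [47.54 47.12 27.  ] index [57.14 56.88 36.  ]
  C  target [47.14 47.11 27.  ] index [56.57 56.85 36.  ]
7.8833
```

Both views agree: the index is at 57.0° and the target at about 47.4°, so about 9.7° remain. I'll push slowly most of that and measure again.

Emit:
{"api": "jog_arm", "payload": {
  "plan": [
    {"x": -0.013, "y": 0, "z": 0.003, "wx": 0, "wy": 0, "wz": 0.006},
    {"x": -0.02, "y": 0.002, "z": 0.003, "wx": 0, "wy": 0, "wz": 0.012},
    {"x": -0.027, "y": 0.004, "z": 0.003, "wx": 0, "wy": 0, "wz": 0.017},
    {"x": -0.034, "y": 0.006, "z": 0.003, "wx": 0, "wy": 0, "wz": 0.023},
    {"x": -0.04, "y": 0.007, "z": 0.003, "wx": 0, "wy": 0, "wz": 0.028},
    {"x": -0.047, "y": 0.009, "z": 0.003, "wx": 0, "wy": 0, "wz": 0.034},
    {"x": -0.054, "y": 0.01, "z": 0.003, "wx": 0, "wy": 0, "wz": 0.039},
    {"x": -0.061, "y": 0.011, "z": 0.003, "wx": 0, "wy": 0, "wz": 0.045},
    {"x": -0.064, "y": 0.011, "z": 0.003, "wx": 0, "wy": 0, "wz": 0.047},
    {"x": -0.064, "y": 0.011, "z": 0.003, "wx": 0, "wy": 0, "wz": 0.047}
  ]
}}

```text
t: 8.72
eef_pos: [0.5455, -0.2295, 0.0844]
tool_rot: [-0.002, 0.935, -0.354, 0.003]
contact_force: [1.4, -2.3, 3.0]
gripper_width: -0.0
```

```bash
python3 meas.py 43 57
python3 - <<'E'
from h import *
for th in np.arange(-131,-136,-.5): print(th,end=' ');row(*pose(th,.024),.085)
E
```

```text
side [ 0.5829 -0.1557] 0.144
  fit  target [47.37 47.5  27.  ] index [47.33 47.81 36.  ]
  C  target [46.44 47.25 27.  ] index [45.91 47.81 36.  ]
top [ 0.5805 -0.1568] 0.1413
  fit  target [47.54 47.46 27.  ] index [47.52 47.3  36.  ]
  C  target [47.1  47.11 27.  ] index [46.86 47.28 36.  ]
8.8167
-131.0 x 0.009 y -0.000 z -0.003 wx -0.002 wy -0.001 wz -0.003
-131.5 x 0.006 y 0.001 z -0.004 wx -0.002 wy -0.001 wz 0.000
-132.0 x 0.002 y 0.002 z -0.004 wx -0.002 wy -0.001 wz 0.003
-132.5 x -0.001 y 0.003 z -0.004 wx -0.002 wy -0.001 wz 0.006
-133.0 x -0.005 y 0.004 z -0.004 wx -0.002 wy -0.001 wz 0.009
-133.5 x -0.008 y 0.005 z -0.004 wx -0.002 wy -0.001 wz 0.011
-134.0 x -0.012 y 0.006 z -0.004 wx -0.002 wy -0.001 wz 0.014
-134.5 x -0.015 y 0.006 z -0.004 wx -0.002 wy -0.001 wz 0.017
-135.0 x -0.018 y 0.007 z -0.004 wx -0.002 wy -0.001 wz 0.020
-135.5 x -0.022 y 0.008 z -0.004 wx -0.002 wy -0.001 wz 0.022
```

The lines are now aligned within about 0.2°. Backing off tangentially, then up.

Emit:
{"api": "jog_arm", "payload": {
  "plan": [
    {"x": 0.02, "y": 0, "z": 0, "wx": 0, "wy": 0, "wz": 0},
    {"x": 0.05, "y": 0, "z": 0, "wx": 0, "wy": 0, "wz": 0},
    {"x": 0.08, "y": 0, "z": 0, "wx": 0, "wy": 0, "wz": 0},
    {"x": 0.08, "y": 0, "z": -0.08, "wx": 0, "wy": 0, "wz": 0},
    {"x": 0.08, "y": 0, "z": -0.2, "wx": 0, "wy": 0, "wz": 0},
    {"x": 0.08, "y": 0, "z": -0.35, "wx": 0, "wy": 0, "wz": 0},
    {"x": 0.08, "y": 0, "z": -0.5, "wx": 0, "wy": 0, "wz": 0},
    {"x": 0.08, "y": 0, "z": -0.65, "wx": 0, "wy": 0, "wz": 0},
    {"x": 0.08, "y": 0, "z": -0.8, "wx": 0, "wy": 0, "wz": 0},
    {"x": 0.08, "y": 0, "z": -0.8, "wx": 0, "wy": 0, "wz": 0}
  ]
}}

```text
t: 9.65
eef_pos: [0.5594, -0.2418, 0.2504]
tool_rot: [-0.002, 0.935, -0.354, 0.007]
contact_force: [0.1, -0.5, 0.7]
gripper_width: -0.001
```

```bash
python3 meas.py 41 55
python3 - <<'E'
from h import *
im=cv2.cvtColor(cams.read_camera('wrist'),cv2.COLOR_RGB2BGR)
s=cv2.imread('pics/last_side.png')
cv2.imwrite('pics/f1.png',np.hstack([cv2.resize(im,(400,300)),cv2.resize(s[100:250,180:380],(400,300),interpolation=cv2.INTER_CUBIC)]))
E
```

```text
side [ 0.5829 -0.1561] 0.144
  fit  target [47.48 47.02 27.  ] index [47.38 46.76 36.  ]
  C  target [46.44 47.25 27.  ] index [45.8  46.39 36.  ]
top [ 0.5805 -0.1567] 0.1413
  fit  target [47.48 47.36 27.  ] index [47.38 46.86 36.  ]
  C  target [47.1  47.12 27.  ] index [46.8  46.83 36.  ]
9.75
```

View pics/f1.png

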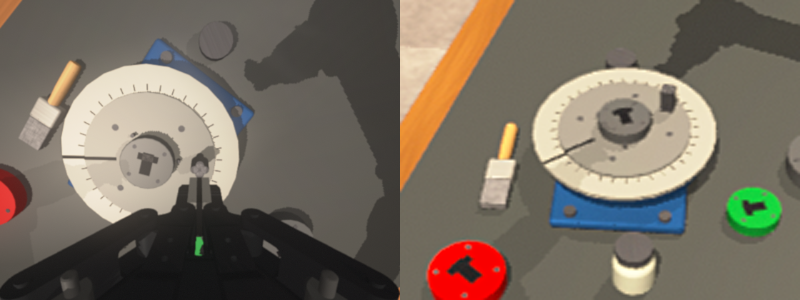

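The wrist view shows index and target as one straight line at (62–118,158), and the side view agrees at (543–595,162–140). The hand is clear, the die is centred, and the jar, slug and brush are in place. Handing in.

```bash
python3 -c "
from h import *
print(bot.hand_in())"
```

```text
the job is handed in; nothing more can be done
None
```

I pushed the post about 173° clockwise with the shut fingertips, at about 5 N, until the index line met the long thick collar line. I then backed the hand off sideways and up, and handed the job in at about 9.8 s. `hand_in` gives no verdict.

- **Alignment:** Fitting the lines from the side and top cameras about a refitted centre put the index at 47.38° and the target at 47.48° in both views. Using the first centre estimate or the line directions instead, the difference came to between 0.3° and 0.9°. The side-view collar fit came out 4 mm too large in radius, so I trust the top view more.
- **Bystanders:** In the last pictures the die is still centred on the dial, and the jar, slug and brush look unmoved. I checked these by eye only.
- **Contact:** The force reading after the retreat was under 1 N, with nothing touched.

The last push went about 1.3° further than I had meant, which happened to land on the line, so no further push was needed.

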